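Show the bench camera the witness mark inside a coupling housing with a mirror

TASK

The bench camera looks level across the top of the blue coupling housing and cannot see down into it. Slide the housing's inspection cover fully open, then take the inspection mirror out of its rack by the handle and hold it in the camera's line of sight straight above the red mark on the coupling, angled so that the camera sees the mark squarely in the middle of the glass. Finish while still holding the mirror still there, with the mirror touching nothing but the gripper; do not knock the camera or the parts lying about.

Things in the scene. Friction and masses are not known exactly. Their poses are not given: they have to be found in the camera images.
- housing: blue cast coupling housing bolted to the bench, 138 wide over its feet (its y), from x = -58 to +126 mm, with a short shaft stub at the +x end; top face at z = 90 mm, cover rails and end stops on it up to 103 mm. Origin on the bench under the centre of the 50 x 50 mm window in its top; z up.
- red_mark (a point): red paint bar, 9 x 26 mm, facing straight up on top of the dark coupling inside the housing, under the centre of the window, 62 mm above the bench. Axes as the housing's.
- cover (a joint): bare metal plate, 64 x 66 x 5 mm, lying in rails on top of the housing, over the window; its slide in m: 0 shut, 0.058 fully open (end stop). It opens along the housing's +x, rubs with about 1.5 N and stays where it is left.
- cover_grip (a point): on the black upright grip in the middle of the cover, 115 mm above the bench: the grip is 40 mm along the housing's y, 10 mm thick along its x, its top 10 mm above this point, the plate's face 20 mm below it. Moves with the cover. Axes as the housing's.
- camera_stand: grey camera on a steel post with an 85 x 75 mm dark block as base, fixed on the bench. The origin is not at the post: it lies on the bench under the window's centre, x axis along the camera's view; the post stands at x = -0.265 and reaches up to z = 0.225. A fixed black hose arches past between post and housing, up to z = 0.14, below the line of sight.
- lens (a point): front of that camera's lens, about 0.178 m from the window's vertical axis. Its x axis is the line of sight: level, passing straight over the centre of the window, 0.165 to 0.195 m above the bench (differs from job to job). z up.
- rack: grey steel rack fixed on the bench, 85 x 72 mm, top of its notched plate at z = 125 mm. Origin on the bench below the seat of the notch; the notch (11 mm wide) is open to its -x, with a 4.5 mm high lip on both sides of the mouth 19 to 24 mm from the seat.
- mirror: inspection mirror, 0.13 kg, hanging upright by a 20 mm collar in the notch. Origin in the swivel at the rod's lower end, z up the rod: rod 6 to 8 mm thick, collar underside at z = 70 mm, round red/black handle 13 mm thick from z = 76 to 160 mm (its end). To free it lift it 8 mm and draw it out of the mouth (the head cannot pass up through it). The head faces its +x and down.
- mirror_glass (a point): centre of the reflecting face (48 x 42 mm, in a 52 x 46 mm black frame) of the swivel head, 10 mm out from the swivel; z points out of the glass, y along the swivel's axis (the mirror's y), x down the slope of the glass.
- mirror_head (a joint): stiff swivel of the head on the rod, rad: 0 = glass normal 45 degrees below level when the rod is upright, positive = glass faces further down. Differs from job to job, stays as it is (0.12 N m of friction).
- pump_flange: loose yellow pump flange, 66 mm across, 36 high; origin under its centre; leave alone
- coupling: loose steel pipe coupling 93 mm long; origin under its centre; leave alone
- nut: loose hexagon nut, 30 mm; origin under its centre; leave alone
- seal: loose black seal ring, 56 mm; origin under its centre; leave alone

How it is judged:
On the way, in this order (a step that is already met when the one before it is completed fails the run):
1. the cover is slid fully open, the mirror still hanging in its rack (value of joint cover above 0.052 m and horizontal distance between mirror and rack below 0.015 m), for 0.2 s.
2. the mirror is drawn out of the rack, held by the gripper (horizontal distance between mirror and rack above 0.045 m and contact force between mirror and the fingers above 1 N), for 0.1 s.
At the end, for the whole second after the job is handed in: Cover open (slide over 52 mm). The gripper holds the mirror still, clear of housing, rack and camera stand. Glass centre within 12 mm of the plumb line through the red mark and of the camera's line of sight; glass facing both at 45 degrees, square sideways, within 0.1 rad (value of joint cover above 0.052 m and contact force between mirror and the fingers above 1 N and contact force between mirror and housing below 0.5 N and contact force between mirror and rack below 0.5 N and contact force between mirror and camera_stand below 0.5 N and horizontal distance between mirror_glass and red_mark below 0.012 m and z of mirror_glass in the frame of lens between -0.012 and 0.012 m and y of mirror_glass in the frame of lens between -0.012 and 0.012 m and z of lens in the frame of mirror_glass above 0.05 m and z of red_mark in the frame of mirror_glass above 0.03 m and angle between the z axis of mirror_glass and the x axis of lens, either way round between 0.6854 and 0.8854 rad and angle between the z axis of mirror_glass and the z axis of red_mark, either way round between 0.6854 and 0.8854 rad and angle between the z axis of mirror_glass and the y axis of lens, either way round above 1.4708 rad and linear speed of mirror below 0.02 m/s); the arm keeps its last pose, push and grip.
It fails at once if the pump_flange is pushed more than 30 mm (distance of pump_flange from where it was at the start of the episode above 0.03 m).
It fails at once if the coupling is pushed more than 30 mm (distance of coupling from where it was at the start of the episode above 0.03 m).
It fails at once if the nut is pushed more than 30 mm (distance of nut from where it was at the start of the episode above 0.03 m).
It fails at once if the seal is pushed more than 30 mm (distance of seal from where it was at the start of the episode above 0.03 m).
It fails at once if the camera is knocked by more than 6 mm (distance of lens from where it was at the start of the episode above 0.006 m).
It also fails if it takes over 53 s, if anything falls off the work surface, if the arm or the gripper's body presses on something with over 40 N, if the wrist force passes 120 N, or if a joint passes its speed limit or range.

ROBOT

A 6-joint arm with a two-finger parallel gripper is mounted at the origin on a cart in front of the work surface, level with it; the furniture and walls round the work are solid. World frame = base frame: x ahead of the robot, y to its left, z up, the work surface at z = 0. Lengths are in m, angles in rad, forces in N, time in s.
With the tool pointing down it reaches from about 0.35 to 0.975 m from the base axis. Payload 4.9 kg.
Tool frame: the origin (TCP) lies at the very end of the fingers, on their centre line; the grasp point (between the pads) lies 19 mm behind it; x points along the fingers, y is the direction in which the jaws open and shut, and the axes are right-handed (so a half turn about x gives the same grasp; the last joint's range is limited). The gripper opens to 85 mm and grips with 20 to 120 N. Pads are 22 mm wide; open, the fingers measure 114 mm over their backs; the gripper's body (76 mm by 85 mm) begins 54 mm behind the grasp point. The pads swing forward as they close: fully open they stand 13 mm farther back than shut.
Start: joints at [-1.344, 0.053, 1.613, -0, 1.476, -0.119], TCP at [0.212, -0.588, 0.231] pointing down, gripper open.
Joint ranges: [-3.01, 3.01], [-1.01, 2.22], [0.06, 2.58], [-1.02, 4.17], [0.09, 2.62], [-3.14, 3.14]. Speed limits (rad/s): [2.57, 2.57, 3.14, 3.14, 3.14, 3.14].

INTERFACE

Orientations are given as a rotation vector (axis times angle).
In Python, from station import ctrl, get_image, calibration, finish_job, search_frame, cut_out, mark_of gives the robot as it stands. The module is installed in compiled form; this text tells all that it offers.
- The arm moves only by the tool arm_command, never from a script. Its argument "plan" is a list that holds one entry, the list of rows, each a list of 7 numbers: the shift along the tool's x, y, z in m, then the turn, a rotation vector about the tool's x, y, z in degrees, then the finger opening in m, from 0 to 0.0854. A call has 1 to 20 rows; each row shifts and turns the pose as measured when the row begins, along the tool's axes as they then stand; what a row does not reach is not made up. A row lasts 1/12 s, in which the tool goes at most 41.7 mm and 7.16 degrees, less where a joint would pass 70% of its speed; a pose out of reach is approached as far as the arm can. A call with a gripper value outside its range is refused whole. The fingers move at their own pace and stop on an object; "squeeze" is the grip in N (left out, the last holds). Time passes only in rows, so rows that do not move let the fingers close. It gives the time, the measured TCP pose, the force and the opening at its end, in the units of the state.
- ctrl.get_obs(): the state, without advancing time (a new reading comes with each control period).
- get_image(name): name is "side" or "top" or "wrist"; returns the picture (420x560x3 uint8, red, green, blue); there is no depth.
- calibration(name): a dict with "fx", "fy", "cx", "cy" (pixels), "cam_to_world" (4x4, takes a point from camera to world coordinates); the wrist camera has in their place "hand_eye" (4x4, takes a point from camera to tool coordinates, whose origin is the TCP and whose axes are the tool frame's). Camera axes: x right, y down, z forward; pixel columns grow to the right and rows downward; lengths in m; the calibration is good to about 2 mm. A picture is of the moment at which its call begins: read the wrist's pose just before it. calibration takes no time and is no camera call.
- finish_job(): hands the job in, once; it reports no verdict.
Trained networks look in the newest picture that a camera, given by its name, has taken for a name from the list of things; names that differ only in an ending like _2 or _b are one class to them, and where a whole thing is asked for, a point or a joint stands for the part that bears it (a point fixed in the world has none). Each returns a list of dicts, best first, with "conf" (0 to 1); they miss things now and then, are a little off and sometimes report something else, mostly with a low value. They report only what shows in the picture. A call takes as long as a camera call.
- search_frame(camera, thing): "at" ([x, y, z] in m, in the coordinates of the camera as it stood for that picture, good to about 4 mm: the middle of the surface that is visible of it).
- cut_out(camera, thing): "mask" (420x560 bool, what is visible of it).
- mark_of(camera, thing): "at" ([x, y, z] in m, in the coordinates of the camera as it stood for that picture, good to about 4 mm: a listed point, or the origin of a listed thing).
The state is a dict: "t": time; "q": joint angles; "dq": joint speeds; "effort": joint torques, N m; "tool_pos": TCP position; "tool_rot": TCP orientation; "contact_force": force on the tool from outside, world axes, zero at the start; "wrist_torque": the same for the moment, N m; "opening": finger opening in m.
Only numpy, scipy, OpenCV 4.12 (cv2) and the standard library are available. Lean on these libraries where they do the work, as an engineer would, in place of code of your own. Each camera call takes 0.05 s, during which the arm holds its last target. There are 200 camera calls.

## Working session

There is one attempt and no reset: what is moved stays moved. The work goes in short steps, Python scripts to look and compute and a tool call to move; the robot and the scene stay as the last step left them, time stands still between calls to the robot, and variables do not carry over. Pictures are saved under pics/ and viewed, about 8 in all and at most 12, crops included, and the job is handed in when it is done.

Besides the shell and the picture viewer there is one more tool, called after "Request:" as a command line: name --argument value ..., lists and objects as JSON in quotes. arm_command: Moves the arm, as the interface text tells. Its arguments: {"type":"object","properties":{"plan":{"type":"array","items":{"type":"array","items":{"type":"array","items":{"type":"number"}}}},"squeeze":{"type":"number"}},"required":["plan"]}

```bash
mkdir -p pics
cat > h.py <<'E'
import numpy as np, cv2
from scipy.spatial.transform import Rotation as R
from station import ctrl, get_image, calibration, finish_job, search_frame, cut_out, mark_of
np.set_printoptions(precision=4, suppress=True)
def T():
    o=ctrl.get_obs(); M=np.eye(4); M[:3,:3]=R.from_rotvec(o['tool_rot']).as_matrix(); M[:3,3]=o['tool_pos']; return M
def c2w(cam):
    c=calibration(cam)
    return T()@np.array(c['hand_eye']) if cam=='wrist' else np.array(c['cam_to_world'])
def look(cam,things,f=mark_of,save=None):
    M=c2w(cam); im=get_image(cam)
    if save: cv2.imwrite('pics/'+save,im[:,:,::-1])
    for t in things:
        for d in f(cam,t)[:2]:
            print(cam,t,round(d['conf'],2),(M@np.r_[d['at'],1])[:3])
E
python3 - <<'E'
from h import *
print(ctrl.get_obs()); print(T())
N=['housing','red_mark','cover_grip','camera_stand','lens','rack','mirror','mirror_glass','pump_flange','coupling','nut','seal']
for c in ['top','side']: look(c,N,save=c+'0.png')
E
```

```text
{'t': 0.0, 'q': array([-1.344 ,  0.0533,  1.6143, -0.    ,  1.476 , -0.119 ]), 'dq': array([ 0.0015, -0.0026,  0.0024,  0.0003,  0.0001,  0.0007]), 'effort': array([  0.0002, -39.3675, -37.0178,  -0.0001,   0.007 ,  -0.    ]), 'tool_pos': array([ 0.2117, -0.5874,  0.2301]), 'tool_rot': array([ 2.0342,  0.3574, -2.0344]), 'contact_force': array([-0.6083, -0.5152,  1.1294]), 'wrist_torque': array([ 0.0314, -0.0044, -0.0207]), 'opening': 0.08527374115602174}
[[-0.0005  0.339  -0.9408  0.2117]
 [ 0.002  -0.9408 -0.339  -0.5874]
 [-1.     -0.002  -0.0002  0.2301]
 [ 0.      0.      0.      1.    ]]
top housing 0.76 [0.475  0.1818 0.0009]
top red_mark 0.77 [0.4702 0.1779 0.0618]
top red_mark 0.6 [ 0.5728 -0.0847  0.0003]
top cover_grip 0.69 [0.4763 0.1783 0.1135]
top cover_grip 0.34 [ 0.4696  0.1788 -0.0002]
top lens 0.66 [0.387  0.333  0.1872]
top lens 0.21 [ 0.6622 -0.0837  0.0547]
top rack 0.86 [ 0.6631 -0.0957 -0.0043]
top mirror 0.77 [ 0.6656 -0.0897  0.0561]
top mirror_glass 0.53 [ 0.6628 -0.0843  0.0535]
top pump_flange 0.83 [0.3488 0.216  0.0034]
top coupling 0.73 [0.6975 0.1432 0.0037]
top coupling 0.66 [ 0.5721 -0.0855  0.0032]
top nut 0.45 [0.475  0.1792 0.1099]
top nut 0.43 [0.6957 0.1437 0.0053]
top seal 0.71 [0.3457 0.1209 0.0015]
side housing 0.68 [0.4713 0.1712 0.0012]
side red_mark 0.98 [0.4683 0.1812 0.0591]
side cover_grip 0.87 [0.473  0.1773 0.1142]
side camera_stand 0.26 [ 0.6657 -0.0951  0.0577]
side lens 0.59 [0.3857 0.329  0.183 ]
side lens 0.49 [ 0.6658 -0.0925  0.0544]
side rack 0.63 [ 0.6623 -0.0961 -0.0049]
side mirror 0.61 [ 0.6633 -0.0928  0.0543]
side mirror_glass 0.55 [ 0.6607 -0.0871  0.0526]
side mirror_glass 0.41 [0.3841 0.3297 0.1803]
side pump_flange 0.27 [ 0.6636 -0.087   0.0525]
side coupling 0.73 [ 0.5676 -0.0857 -0.0012]
side coupling 0.65 [ 0.6614 -0.093   0.0543]
side nut 0.48 [0.6979 0.1494 0.    ]
side seal 0.68 [0.3488 0.116  0.0015]
side seal 0.55 [0.4673 0.1811 0.0598]
```

```bash
cd pics; python3 -c "
import cv2
for n in ['top','side']:
    i=cv2.imread(n+'0.png'); cv2.imwrite(n+'0b.png',cv2.resize(i,(800,600),interpolation=cv2.INTER_CUBIC))
"; cd ..; python3 -c "
from h import *
for c in ['top','side','wrist']: print(c,{k:np.array(v) for k,v in calibration(c).items()})"
```

```text
top {'fx': array(491.3139), 'fy': array(491.3139), 'cx': array(273.8108), 'cy': array(213.9003), 'cam_to_world': array([[-0.0011, -0.9913,  0.1316,  0.3758],
       [-0.9998,  0.0036,  0.0187,  0.1198],
       [-0.019 , -0.1316, -0.9911,  1.0973],
       [ 0.    ,  0.    ,  0.    ,  1.    ]])}
side {'fx': array(534.9701), 'fy': array(534.9701), 'cx': array(279.9897), 'cy': array(208.0296), 'cam_to_world': array([[-0.9916, -0.0697,  0.1093,  0.3721],
       [-0.1289,  0.6176, -0.7758,  1.0734],
       [-0.0135, -0.7834, -0.6214,  0.8626],
       [ 0.    ,  0.    ,  0.    ,  1.    ]])}
wrist {'fx': array(326.8646), 'fy': array(326.8646), 'cx': array(280.3585), 'cy': array(207.8914), 'hand_eye': array([[ 0.    , -0.2972,  0.9548, -0.1432],
       [ 1.    ,  0.001 ,  0.0003, -0.0002],
       [-0.0011,  0.9548,  0.2972, -0.0762],
       [ 0.    ,  0.    ,  0.    ,  1.    ]])}
```

View pics/top0b.png

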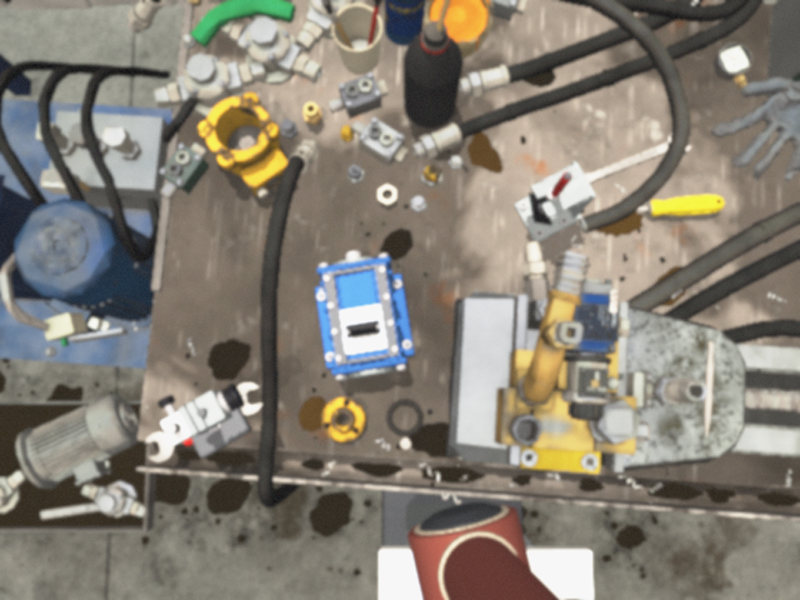

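View pics/side0b.png

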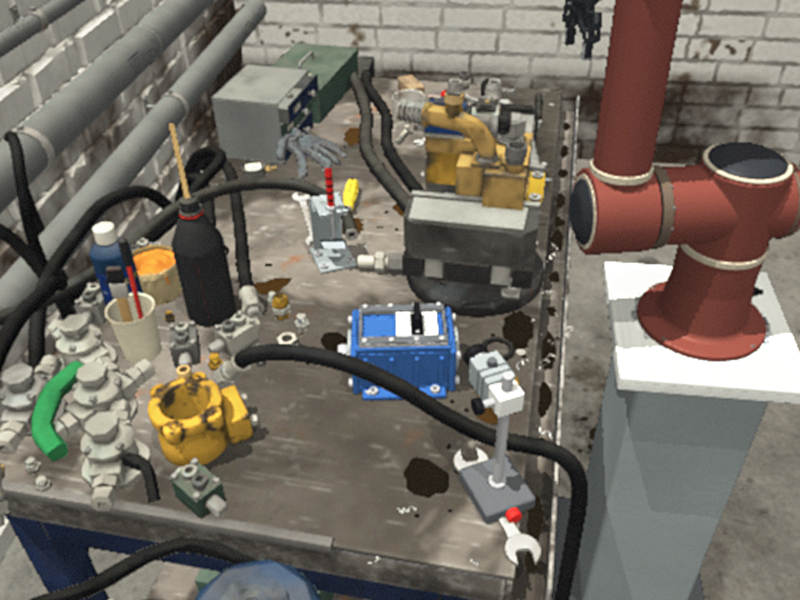

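The top view shows the housing at (365,315), nearly axis-aligned, with a yaw of about +7°. The rack is at (555,200) and the camera stand at (205,415), with the hose passing between it and the housing. The side view shows a tall yellow pump to the robot's right, so I'll travel high and check its height first.

```bash
cat >> h.py <<'E'
def ray(cam,u,v,M=None):
    c=calibration(cam); M=c2w(cam) if M is None else M
    return M[:3,3], M[:3,:3]@np.array([(u-c['cx'])/c['fx'],(v-c['cy'])/c['fy'],1])
def atz(cam,u,v,z,M=None):
    o,d=ray(cam,u,v,M); return o+d*(z-o[2])/d[2]
def tri(a,b):
    (o,d),(p,e)=a,b; s=np.linalg.lstsq(np.c_[d,-e],p-o,rcond=None)[0]
    return (o+d*s[0]+p+e*s[1])/2, np.linalg.norm(o+d*s[0]-p-e*s[1])
def goto(pos,Rt=None):
    """print tool-frame shift to pos, and turn (deg) to Rt, from the present pose"""
    M=T(); d=M[:3,:3].T@(np.array(pos)-M[:3,3]); print('at',M[:3,3],'shift',d,'norm',np.linalg.norm(d))
    if Rt is not None: print('turn',np.degrees(R.from_matrix(M[:3,:3].T@Rt).as_rotvec()))
def down(yaw):
    "tool down, jaw axis y at yaw deg"
    y=np.array([np.cos(np.radians(yaw)),np.sin(np.radians(yaw)),0]); x=np.array([0,0,-1.]); return np.c_[x,y,np.cross(x,y)]
E
python3 - <<'E'
from h import *
s=.7
print('pump top',tri(ray('top',568*s,333*s),ray('side',455*s,100*s)))
# housing edges from top picture at z=.09
for p in [(318,262),(388,253),(412,368),(332,378)]: print(atz('top',p[0]*s,p[1]*s,.085))
for z in (.1,.125): print([atz('top',p[0]*s,p[1]*s,z) for p in [(518,205),(580,163),(595,205),(533,240)]])
goto([.212,-.588,.45]); goto([.47,.18,.45],down(7))
E
```

```text
pump top (array([ 0.4412, -0.0513,  0.3623]), np.float64(0.0051895421417813255))
[0.5753 0.2465 0.085 ]
[0.5883 0.1435 0.085 ]
[0.4197 0.1091 0.085 ]
[0.4055 0.2242 0.085 ]
[array([ 0.6554, -0.0462,  0.1   ]), array([ 0.7181, -0.1384,  0.1   ]), array([ 0.6547, -0.1577,  0.1   ]), array([ 0.6032, -0.0666,  0.1   ])]
[array([ 0.6484, -0.0421,  0.125 ]), array([ 0.7095, -0.1319,  0.125 ]), array([ 0.6477, -0.1508,  0.125 ]), array([ 0.5975, -0.0619,  0.125 ])]
at [ 0.2118 -0.588   0.2313] shift [-0.2187  0.0001 -0.0002] norm 0.21865264388693756
at [ 0.2118 -0.588   0.2313] shift [-0.2187 -0.635  -0.5032] norm 0.8392153715111091
turn [-77.1868   0.0051  -0.0012]
```

Request:
arm_command --plan '[[[-0.039,0,0,0,0,0,0.085],[-0.039,0,0,0,0,0,0.085],[-0.039,0,0,0,0,0,0.085],[-0.039,0,0,0,0,0,0.085],[-0.039,0,0,0,0,0,0.085],[-0.039,0,0,0,0,0,0.085],[-0.039,0,0,0,0,0,0.085]]]'

```text
t: 1.88
tool_pos: [0.2113, -0.5854, 0.498]
tool_rot: [2.044, 0.388, -2.047]
contact_force: [0.0, -0.8, -0.1]
opening: 0.0847
```

Request:
arm_command --plan '[[[0,-0.0318,-0.0252,0,0,0,0.085],[0,-0.0318,-0.0252,0,0,0,0.085],[0,-0.0318,-0.0252,0,0,0,0.085],[0,-0.0318,-0.0252,0,0,0,0.085],[0,-0.0318,-0.0252,0,0,0,0.085],[0,-0.0318,-0.0252,0,0,0,0.085],[0,-0.0318,-0.0252,0,0,0,0.085],[0,-0.0318,-0.0252,0,0,0,0.085],[0,-0.0318,-0.0252,0,0,0,0.085],[0,-0.0318,-0.0252,0,0,0,0.085],[0,-0.0318,-0.0252,0,0,0,0.085],[0,-0.0318,-0.0252,0,0,0,0.085],[0,-0.0318,-0.0252,0,0,0,0.085],[0,-0.0318,-0.0252,0,0,0,0.085],[0,-0.0318,-0.0252,0,0,0,0.085],[0,-0.0318,-0.0252,0,0,0,0.085],[0,-0.0318,-0.0252,0,0,0,0.085],[0,-0.0318,-0.0252,0,0,0,0.085],[0,-0.0318,-0.0252,0,0,0,0.085],[0,-0.0318,-0.0252,0,0,0,0.085]]]'

```text
t: 3.55
tool_pos: [0.4744, 0.1962, 0.5226]
tool_rot: [2.06, 0.343, -2.026]
contact_force: [0.1, -1.3, 0.2]
opening: 0.0849
```

```bash
python3 -c "
from h import *
print(ctrl.get_obs()['t'],ctrl.get_obs()['q']); goto([.472,.179,.5],down(8.5))"
```

```text
3.55 [ 0.2469 -0.2268  1.3989  0.0005  1.9531  1.4869]
at [0.4744 0.1962 0.5226] shift [0.0225 0.0155 0.0082] norm 0.02853739032446433
turn [-79.5347  -0.7512  -0.6971]
```

Request:
arm_command --plan '[[[0.023,0.0155,0.008,-6.65,0,0,0.05],[0.023,0,0,-6.65,0,0,0.05],[0.023,0,0,-6.65,0,0,0.05],[0.023,0,0,-6.65,0,0,0.05],[0.023,0,0,-6.65,0,0,0.05],[0.023,0,0,-6.65,0,0,0.05],[0.023,0,0,-6.65,0,0,0.05],[0.023,0,0,-6.65,0,0,0.05],[0.023,0,0,-6.65,0,0,0.05],[0.023,0,0,-6.65,0,0,0.05],[0.023,0,0,-6.65,0,0,0.05],[0.01,0,0,-6.65,0,0,0.05],[0,0,0,0,0,0,0.05]]]'

```text
t: 4.63
tool_pos: [0.4759, 0.1928, 0.2447]
tool_rot: [1.041, 1.306, -1.02]
contact_force: [1.2, 0.1, 0.6]
opening: 0.0502
```

```bash
python3 -c "
from h import *
look('wrist',['cover_grip','red_mark','housing','lens'],save='w1.png')
print(ctrl.get_obs()['q']); goto([.472,.179,.26],down(8.5))"
```

```text
wrist cover_grip 0.65 [0.4678 0.1779 0.1105]
wrist red_mark 0.64 [ 0.3466  0.2103 -0.    ]
wrist housing 0.95 [ 0.4667  0.1814 -0.0035]
wrist housing 0.33 [ 0.5729 -0.0855 -0.0016]
[ 0.2381 -0.2385  1.8545  0.0032  1.5038  0.0032]
at [0.4782 0.1933 0.2497] shift [-0.0105 -0.0091  0.0125] norm 0.018696030230277962
turn [ 4.948  -0.2392 -1.2361]
```

View pics/w1.png

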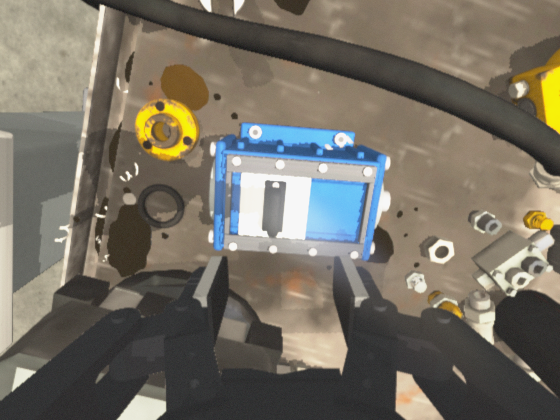

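The wrist view shows the grip at about (274,207). The housing rails slope about 5° down to the right, so its yaw is about 8.5°.

```bash
python3 -c "
from h import *
for p in [(275,183),(275,236),(275,207)]: print(atz('wrist',*p,.125))
for p in [(235,160),(368,172),(232,247),(356,256)]: print(atz('wrist',*p,.1))
goto([.4715,.178,.102],down(8.5))"
```

```text
[0.4732 0.2076 0.125 ]
[0.4842 0.1611 0.125 ]
[0.4781 0.1871 0.125 ]
[0.435  0.2145 0.1   ]
[0.5551 0.2316 0.1   ]
[0.4486 0.1307 0.1   ]
[0.5696 0.1486 0.1   ]
at [0.4782 0.1933 0.2497] shift [ 0.1474 -0.0133  0.0138] norm 0.1486522955197796
turn [ 4.948  -0.2392 -1.2361]
```

Request:
arm_command --plan '[[[0,0,0,5,-0.2,-1.2,0.05],[0.03,-0.0065,0.0145,0,0,0,0.05],[0.03,0,0,0,0,0,0.05],[0.03,0,0,0,0,0,0.05],[0.03,0,0,0,0,0,0.05],[0,0,0,0,0,0,0.05]]]'

```text
t: 5.38
tool_pos: [0.4834, 0.1797, 0.1406]
tool_rot: [1.125, 1.254, -1.088]
contact_force: [-1.8, -1.1, -0.7]
opening: 0.05
```

```bash
python3 -c "
from h import *
goto([.474,.178,.102],down(8.5))"
```

```text
at [0.4834 0.1797 0.1406] shift [ 0.0384 -0.0106  0.0005] norm 0.039783259882565356
turn [-0.7729 -0.1427 -1.5173]
```

Request:
arm_command --plan '[[[0.013,-0.011,0,-0.8,0,-1.5,0.05],[0.013,0,0,0,0,0,0.05],[0.013,0,0,0,0,0,0.05],[0,0,0,0,0,0,0.03],[0,0,0,0,0,0,0],[0,0,0,0,0,0,0],[0,0,0,0,0,0,0],[0,0,0,0,0,0,0]]]' --squeeze 40

```text
t: 6.05
tool_pos: [0.4767, 0.1795, 0.1062]
tool_rot: [1.105, 1.272, -1.091]
contact_force: [0.4, 0.0, -5.0]
opening: 0.0089
```

```bash
python3 -c "
from h import *
goto([.474,.178,.102],down(8.5))"
```

```text
at [0.4767 0.1795 0.1062] shift [ 0.0042 -0.0029  0.0011] norm 0.005229054332860878
turn [ 0.0585 -0.1703 -0.5082]
```

Request:
arm_command --plan '[[[0,0.012,0,0,0,0,0],[0,0.012,0,0,0,0,0],[0,0.012,0,0,0,0,0],[0,0.012,0,0,0,0,0],[0,0.008,0,0,0,0,0],[0,0.005,0,0,0,0,0],[0,0.004,0,0,0,0,0],[0,0.003,0,0,0,0,0],[0,0,0,0,0,0,0]]]'

```text
t: 6.8
tool_pos: [0.526, 0.1873, 0.1063]
tool_rot: [1.068, 1.311, -1.133]
contact_force: [2.1, 0.8, -6.1]
opening: 0.009
```

```bash
python3 -c "
from h import *
M=T(); d=M[:2,3]-[.4767,.1795]; print(d,np.linalg.norm(d),np.degrees(np.arctan2(d[1],d[0])),ctrl.get_obs()['opening'])"
```

```text
[0.0493 0.0078] 0.04992485493323804 8.945129899315573 0.009039197045540907
```

Request:
arm_command --plan '[[[0,0.006,0,0,0,0,0],[0,0.006,0,0,0,0,0],[0,0.005,0,0,0,0,0],[0,0.005,0,0,0,0,0],[0,0.005,0,0,0,0,0]]]'

```text
t: 7.22
tool_pos: [0.5259, 0.1872, 0.1061]
tool_rot: [1.018, 1.36, -1.192]
contact_force: [-23.2, -5.8, 13.5]
opening: 0.009
```

```bash
python3 -c "
from h import *
M=T(); d=M[:2,3]-[.4767,.1795]; print(d,np.linalg.norm(d),np.degrees(np.arctan2(d[1],d[0])),ctrl.get_obs()['contact_force'])"
```

```text
[0.0492 0.0077] 0.04978271609872404 8.93072825930864 [-23.2051  -5.819   13.4646]
```

Request:
arm_command --plan '[[[0,0,0,0,0,0,0.01],[0,0,0,0,0,0,0.05],[0,0,0,0,0,0,0.05],[0,0,0,0,0,0,0.05],[-0.03,0,0,0,0,0,0.05],[-0.04,0,0,0,0,0,0.05],[-0.04,0,0,0,0,0,0.05],[-0.04,0,0,0,0,0,0.05],[0,0,0,0,0,0,0.05]]]'

```text
t: 7.97
tool_pos: [0.5456, 0.1912, 0.2605]
tool_rot: [1.018, 1.361, -1.193]
contact_force: [1.3, 0.3, 2.1]
opening: 0.05
```

```bash
python3 -c "
from h import *
N=['cover_grip','red_mark','housing','cover']
look('wrist',N,save='w2.png'); look('top',N);look('side',N+['lens'])
goto([.532,.187,.26],down(8.5))"
```

```text
wrist cover_grip 0.88 [0.5212 0.1855 0.1132]
wrist red_mark 0.88 [0.4674 0.1768 0.0651]
wrist housing 0.75 [0.4649 0.1776 0.0014]Traceback (most recent call last):
  File "<string>", line 4, in <module>
    look('wrist',N,save='w2.png'); look('top',N);look('side',N+['lens'])
    ~~~~^^^^^^^^^^^^^^^^^^^^^^^^^
  File "h.py", line 14, in look
    for d in f(cam,t)[:2]:
             ~^^^^^^^
ValueError: it knows: camera_stand, coupling, cover_grip, housing, lens, mirror, mirror_glass, nut, pump_flange, rack, red_mark, seal
```

View pics/w2.png

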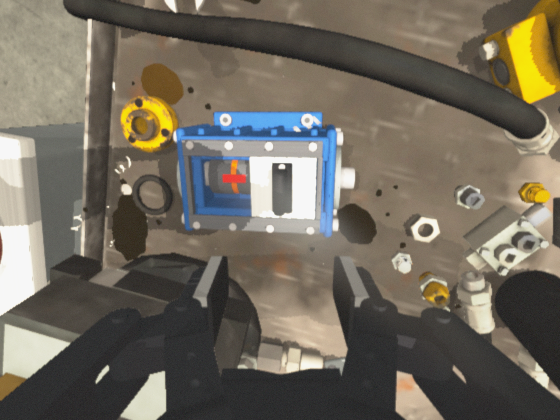

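The cover plate now spans columns 250–321 and sits against the end stop at about 325. The window is clear and the red mark is visible at (234,178).

```bash
python3 -c "
from h import *
m=atz('wrist',234,178,.062); print('mark',m)
p=[atz('wrist',282,v,.125) for v in (165,188,212)]; print(p)
for u in (250,321): print(atz('wrist',u,190,.095))
N=['cover_grip','red_mark','housing']
look('top',N+['lens','rack','mirror']);look('side',N+['lens','rack','mirror'])
print(ctrl.get_obs()['q']);goto([.532,.187,.26],down(8.5))"
```

```text
mark [0.4638 0.1804 0.062 ]
[array([0.5193, 0.2161, 0.125 ]), array([0.5223, 0.1968, 0.125 ]), array([0.5257, 0.1757, 0.125 ])]
[0.4893 0.1806 0.095 ]
[0.5553 0.1936 0.095 ]
top cover_grip 0.19 [ 0.575  -0.0852  0.0024]
top lens 0.57 [0.3861 0.3348 0.1897]
top rack 0.78 [ 0.6603 -0.094  -0.0019]
top rack 0.41 [ 0.5717 -0.0854  0.0005]
top mirror 0.93 [ 0.6662 -0.0893  0.0595]
side cover_grip 0.76 [0.524  0.1833 0.1134]
side red_mark 0.76 [0.4694 0.1788 0.0576]
side housing 0.88 [ 0.4695  0.174  -0.0007]
side lens 0.75 [0.3834 0.3327 0.1796]
side rack 0.75 [ 0.6608 -0.0966 -0.0022]
side mirror 0.5 [ 0.6635 -0.0931  0.0532]
side mirror 0.33 [ 0.6609 -0.0979 -0.0044]
[0.2079 0.018  1.6227 0.0011 1.6483 0.0525]
at [0.5407 0.1902 0.2498] shift [-0.0087 -0.0105  0.0019] norm 0.013803363028172571
turn [0.4003 0.4081 8.4342]
```

Request:
arm_command --plan '[[[-0.03,0,0,0,0,4.2,0.05],[-0.03,0,0,0,0,4.2,0.05],[-0.03,0,0,0,0,0,0.05],[-0.02,0.009,0.036,0,0,0,0.05],[0,0.009,0.036,0,0,0,0.05],[0,0.009,0.036,0,0,0,0.05],[0,0.009,0.036,0,0,0,0.05],[0,0.009,0.036,0,0,0,0.05],[0,0.009,0.036,0,0,0,0.05],[0,0.009,0.036,0,0,0,0.05],[0,0,0,0,0,0,0.05]]]'

```text
t: 9.78
tool_pos: [0.6525, -0.0547, 0.3678]
tool_rot: [1.086, 1.269, -1.084]
contact_force: [0.4, 0.3, -0.7]
opening: 0.0501
```

```bash
python3 -c "
from h import *
look('wrist',['rack','mirror','mirror_glass'],save='w3.png')
np.save('w3M.npy',c2w('wrist'))
print(ctrl.get_obs()['q'],ctrl.get_obs()['t']);goto([.64,-.05,.36],down(8.5))"
```

```text
wrist rack 0.66 [ 0.6614 -0.0904  0.0016]
wrist rack 0.3 [ 0.5721 -0.0818 -0.0001]
wrist mirror 0.97 [ 0.6646 -0.0937  0.0586]
wrist mirror_glass 0.9 [ 0.665  -0.0849  0.049 ]
wrist mirror_glass 0.53 [ 0.5719 -0.083  -0.0007]
[-0.1865  0.0662  1.3736 -0.003   1.6903 -0.3579] 9.9833
at [ 0.651  -0.0482  0.3688] shift [ 0.0087 -0.0112 -0.0001] norm 0.014197257742359649
turn [ 1.3     0.3835 -0.568 ]
```

View pics/w3.png

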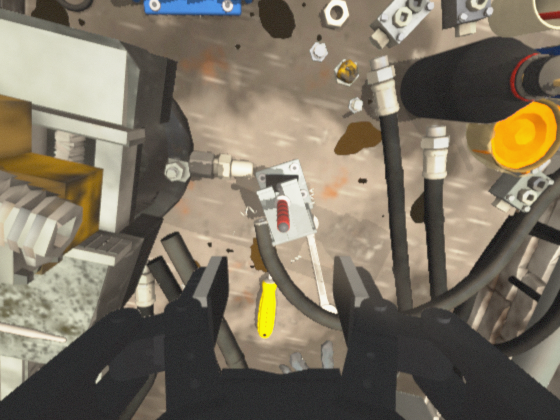

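The rack is at (285,210), with the red handle at (284,212). The notch is too small to read, so I'll crop in.

```bash
cd pics; python3 -c "
import cv2
i=cv2.imread('w3.png')[145:255,240:340]; cv2.imwrite('w3c.png',cv2.resize(i,None,fx=5,fy=5,interpolation=cv2.INTER_CUBIC))"
```

```text
(no output)
```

View pics/w3c.png

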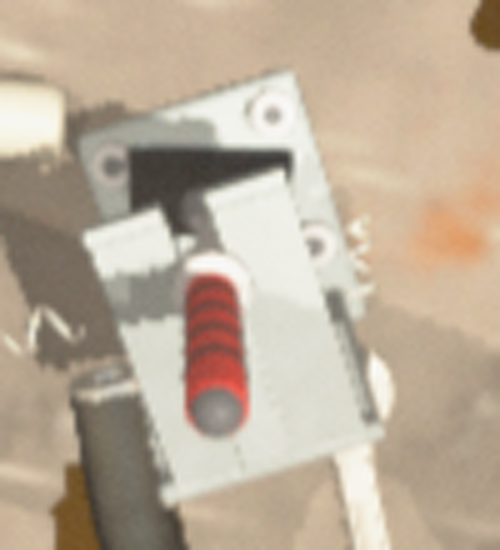

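The notch opens up and slightly left in the image. The head's black back protrudes image-up, so mirror +x points roughly along world +y.

Run:
```python
from h import *
M=np.load('w3M.npy')
P=lambda x,y,z: atz('wrist',240+x/5,145+y/5,z,M)[:2]
print('handle end',P(217,412,.215),'mid? collar',P(217,285,.130))
a,b,c,d=[P(*p,.125) for p in [(85,237),(283,175),(380,430),(165,500)]]
for u,v in [(d,a),(c,b),(b,a),(c,d)]: w=v-u; print('edge',w,np.linalg.norm(w),np.degrees(np.arctan2(w[1],w[0])))
print('corners',a,b,c,d)
u,v=P(130,150,.075),P(290,155,.075); w=v-u; print('head top edge',u,v,np.linalg.norm(w),np.degrees(np.arctan2(w[1],w[0])))
for nm in ['rack','mirror']: look('wrist',[nm])
print(np.degrees(R.from_matrix(T()[:3,:3]).as_euler('xyz')))
```

```text
handle end [ 0.6621 -0.0841] mid? collar [ 0.6636 -0.0835]
edge [-0.0308  0.0658] 0.07264803083644758 115.07892006448819
edge [-0.0367  0.061 ] 0.07113652117924829 121.02963511124536
edge [-0.0448 -0.0234] 0.050575816347712785 -152.4475035804292
edge [-0.0507 -0.0282] 0.05804702140772851 -150.89291817757663
corners [ 0.6301 -0.0783] [ 0.6749 -0.0549] [ 0.7116 -0.1159] [ 0.6609 -0.1441]
head top edge [ 0.6376 -0.0659] [ 0.6807 -0.0599] 0.043522632107431326 7.912439499096784
wrist rack 0.69 [ 0.6659 -0.0887 -0.001 ]
wrist mirror 0.64 [ 0.6613 -0.0954  0.0589]
[ 54.7167  89.2711 -25.4031]
```

Request:
arm_command --plan '[[[0.02,0.006,0.03,1.3,0.4,-0.6,0.06],[0.025,0,0.011,0,0,0,0.06],[0.025,0,0,0,0,0,0.06],[0.02,0,0,0,0,0,0.06],[0,0,0,0,0,0,0.06]]]'

```text
t: 10.6
tool_pos: [0.6655, -0.083, 0.2817]
tool_rot: [1.095, 1.271, -1.088]
contact_force: [-0.1, -0.5, -0.5]
opening: 0.06
```

Run:
```python
from h import *
look('wrist',['rack','mirror','mirror_glass'],save='w4.png')
np.save('w4M.npy',c2w('wrist'))
goto([.663,-.088,.161],down(8.5))
i=cv2.imread('pics/w4.png')
m=((i[:,:,2]>110)&(i[:,:,1]<80)&(i[:,:,0]<90)).astype(np.uint8)
n,l,s,c=cv2.connectedComponentsWithStats(m); print(s[1:][s[1:,4]>30],c[1:][s[1:,4]>30])
cv2.imwrite('pics/w4b.png',i[:, :])
```

```text
wrist rack 0.77 [ 0.6644 -0.0914  0.0016]
wrist mirror 0.73 [ 0.6611 -0.0927  0.0613]
wrist mirror_glass 0.87 [ 0.6636 -0.0838  0.0464]
at [ 0.6681 -0.0836  0.2894] shift [ 0.1283 -0.0082  0.0026] norm 0.12854828911176885
turn [ 0.5051  0.4185 -1.074 ]
[[266 197  16  36 340]] [[273.5441 212.8235]]
```

View pics/w4b.png

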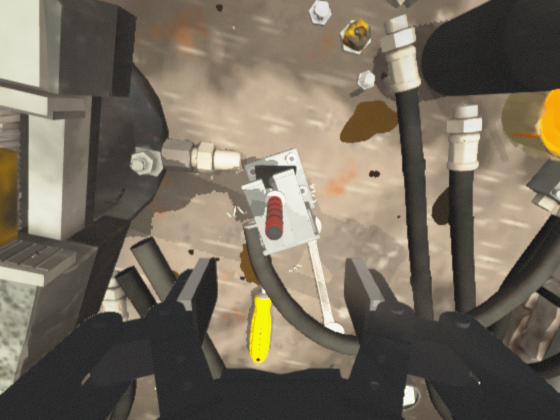

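Handle base is at (274,196) and its end at (275,234), centred between the open fingers.

Run:
```python
from h import *
M=np.load('w4M.npy')
print(atz('wrist',274.5,232,.215,M),atz('wrist',273,195,.131,M))
```

```text
[ 0.6672 -0.094   0.215 ] [ 0.6654 -0.0901  0.131 ]
```

Request:
arm_command --plan '[[[0.03,-0.003,0.006,0.5,0.4,-1.0,0.06],[0.03,0,0,0,0,0,0.06],[0.03,0,0,0,0,0,0.06],[0.02,0,0,0,0,0,0.06],[0,0,0,0,0,0,0.06]]]'

```text
t: 11.22
tool_pos: [0.6754, -0.0905, 0.1938]
tool_rot: [1.104, 1.25, -1.082]
contact_force: [-0.7, -0.3, -0.3]
opening: 0.06
```

Run:
```python
from h import *
goto([.6655,-.091,.161],down(8.5))
```

```text
at [ 0.6754 -0.0905  0.1938] shift [ 0.0326 -0.0107 -0.0013] norm 0.03429635907947609
turn [ 0.1471  0.6185 -1.5243]
```

Request:
arm_command --plan '[[[0.015,-0.011,-0.001,0.1,0.6,-1.5,0.06],[0.015,0,0,0,0,0,0.06],[0.005,0,0,0,0,0,0.06],[0,0,0,0,0,0,0.06]]]'

```text
t: 11.55
tool_pos: [0.6673, -0.0916, 0.1636]
tool_rot: [1.1, 1.269, -1.094]
contact_force: [-1.1, 0.7, -0.3]
opening: 0.0602
```

Run:
```python
from h import *
goto([.6655,-.091,.161],down(8.5))
i=get_image('wrist'); cv2.imwrite('pics/w5.png',i[180:400,140:420,::-1].repeat(2,0).repeat(2,1))
```

```text
at [ 0.6673 -0.0916  0.1636] shift [ 0.0026 -0.0017 -0.0008] norm 0.0032282734477796253
turn [ 0.0924  0.1951 -0.4309]
```

View pics/w5.png

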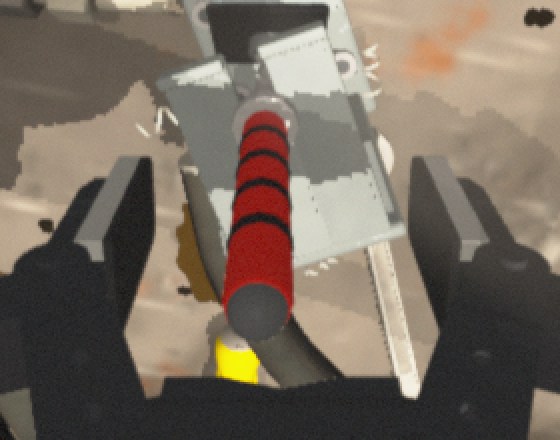

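The handle end is at full-frame (268,336), about 4 mm left of the finger centre. I'll check the fore-aft position before closing.

Run:
```python
from h import *
M=T()
for u,v,z in [(268.5,336,.215),(272.5,239,.133)]:
    p=atz('wrist',u,v,z); print(p, M[:3,:3].T@(p-M[:3,3]))
```

```text
[ 0.663  -0.0898  0.215 ] [-0.0509 -0.0038 -0.0023]
[ 0.6631 -0.0892  0.133 ] [ 0.0311 -0.0043 -0.0032]
```

Request:
arm_command --plan '[[[0.001,-0.004,-0.003,0,0,-0.4,0.06],[0,0,0,0,0,0,0.04],[0,0,0,0,0,0,0.02],[0,0,0,0,0,0,0],[0,0,0,0,0,0,0],[0,0,0,0,0,0,0],[0,0,0,0,0,0,0]]]' --squeeze 80

```text
t: 12.18
tool_pos: [0.6647, -0.0893, 0.1676]
tool_rot: [1.097, 1.267, -1.096]
contact_force: [-0.2, 1.0, -1.3]
opening: 0.0111
```

Run:
```python
from h import *
goto([.663,-.0895,.161],down(8.5)); print(ctrl.get_obs())
th=np.radians(118); M=T(); print('out dir tool',M[:3,:3].T@[np.cos(th),np.sin(th),0], 'up',M[:3,:3].T@[0,0,1])
```

```text
at [ 0.6647 -0.0893  0.1676] shift [ 0.0066 -0.0017 -0.0001] norm 0.006822284080789174
turn [ 0.1075  0.3564 -0.3544]
{'t': 12.1833, 'q': array([-0.2431,  0.197 ,  1.5636, -0.0034,  1.3729, -0.3926]), 'dq': array([-0.0013,  0.0007,  0.0004,  0.0023,  0.0008, -0.0006]), 'effort': array([  0.0126, -45.5309, -36.7789,  -0.0138,  -0.0229,   0.    ]), 'tool_pos': array([ 0.6647, -0.0893,  0.1676]), 'tool_rot': array([ 1.0969,  1.2675, -1.0958]), 'contact_force': array([-0.1772,  1.0326, -1.2911]), 'wrist_torque': array([-0.0115, -0.016 ,  0.003 ]), 'opening': 0.01107185906931908}
out dir tool [-0.0079 -0.332  -0.9432] up [-1.      0.0062  0.0062]
```

Run:
```python
from h import *
M=np.load('w4M.npy'); s=.7
print('fitting tip', tri(ray('wrist',240,158,M),ray('side',363*s,262*s)), tri(ray('top',538*s,247*s),ray('side',363*s,262*s)))
print('fitting tip at z', [atz('wrist',242,168,z,M)[:2] for z in (.02,.04,.06)])
```

```text
fitting tip (array([ 0.613 , -0.0828,  0.0127]), np.float64(0.016512333918625676)) (array([ 0.6093, -0.0909,  0.01  ]), np.float64(0.006142292567416247))
fitting tip at z [array([ 0.6255, -0.0913]), array([ 0.6269, -0.0873]), array([ 0.6282, -0.0832])]
```

Request:
arm_command --plan '[[[-0.01,0,0,0,0,0,0],[-0.01,0,0,0,0,0,0],[0,0,0,0,0,0,0],[0,-0.005,-0.0142,0,0,0,0],[0,-0.005,-0.0142,0,0,0,0],[0,-0.005,-0.0142,0,0,0,0],[0,-0.005,-0.0142,0,0,0,0],[0,-0.004,-0.0142,0,0,0,0],[0,0,0,0,0,0,0]]]'

```text
t: 12.93
tool_pos: [0.6259, -0.0155, 0.1888]
tool_rot: [1.098, 1.269, -1.096]
contact_force: [-0.2, 0.3, -2.0]
opening: 0.0111
```

Run:
```python
from h import *
look('wrist',['mirror','mirror_glass'],save='w6.png')
goto([.663,-.0895,.161],down(8.5)); print(ctrl.get_obs()['opening'])
```

```text
wrist mirror 0.95 [ 0.6265 -0.0209  0.0806]
wrist mirror_glass 0.61 [ 0.6266 -0.0116  0.0723]
at [ 0.6274 -0.0183  0.1891] shift [0.0288 0.0245 0.0755] norm 0.08443284347283297
turn [-0.0048  0.3744 -0.3688]
0.011016434622262306
```

View pics/w6.png

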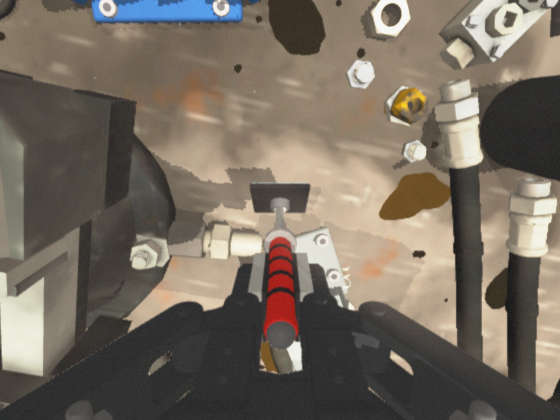

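The mirror is out and gripped. The black head spans columns 250–310 and rows 183–212, square to the tool. I'll zoom in to measure the head angle.

Run:
```python
from h import *
i=cv2.imread('pics/w6.png'); c=i[170:260,235:325]
cv2.imwrite('pics/w6c.png',cv2.resize(c,None,fx=6,fy=6,interpolation=cv2.INTER_CUBIC))
g=c.max(2)
for r in range(8,50,1): print(r+170,g[r,20],g[r,30],g[r,60],g[r,68])
print([(k+235,g[22,k]) for k in range(10,80,2)])
```

```text
178 132 139 211 212
179 132 136 212 209
180 134 136 213 213
181 136 142 214 212
182 147 156 205 206
183 128 133 153 154
184 89 88 86 85
185 76 79 69 71
186 74 78 73 72
187 73 73 75 72
188 71 71 70 68
189 67 72 68 64
190 68 66 66 64
191 67 70 68 64
192 65 70 71 67
193 68 74 73 68
194 69 72 75 71
195 72 72 77 74
196 70 70 75 69
197 72 72 73 77
198 73 72 78 76
199 68 74 77 75
200 67 76 76 76
201 69 76 79 80
202 63 69 78 79
203 65 68 80 79
204 67 70 83 80
205 69 71 81 78
206 69 71 82 82
207 70 73 82 83
208 66 77 84 83
209 70 78 86 82
210 69 78 82 85
211 86 82 90 89
212 151 128 128 122
213 198 185 187 167
214 213 196 209 185
215 212 189 210 186
216 210 190 209 188
217 208 191 207 190
218 209 188 211 189
219 210 188 208 189
[(245, np.uint8(144)), (247, np.uint8(146)), (249, np.uint8(140)), (251, np.uint8(73)), (253, np.uint8(67)), (255, np.uint8(65)), (257, np.uint8(68)), (259, np.uint8(68)), (261, np.uint8(67)), (263, np.uint8(72)), (265, np.uint8(70)), (267, np.uint8(71)), (269, np.uint8(72)), (271, np.uint8(69)), (273, np.uint8(72)), (275, np.uint8(73)), (277, np.uint8(72)), (279, np.uint8(72)), (281, np.uint8(72)), (283, np.uint8(73)), (285, np.uint8(74)), (287, np.uint8(75)), (289, np.uint8(72)), (291, np.uint8(70)), (293, np.uint8(72)), (295, np.uint8(71)), (297, np.uint8(69)), (299, np.uint8(66)), (301, np.uint8(66)), (303, np.uint8(67)), (305, np.uint8(65)), (307, np.uint8(64)), (309, np.uint8(148)), (311, np.uint8(187)), (313, np.uint8(182))]
```

View pics/w6c.png

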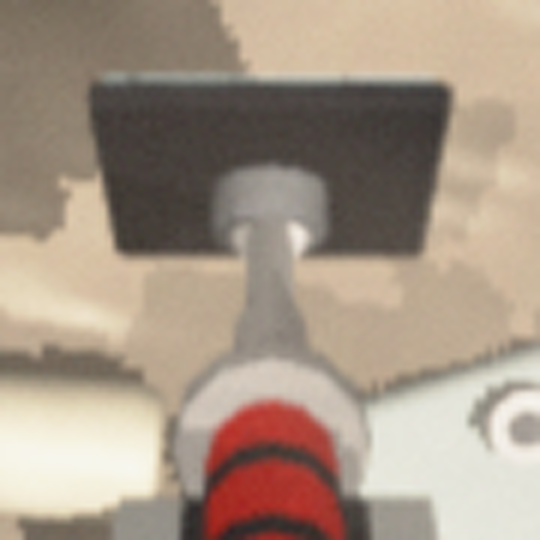

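The back-face corners are at about (250.5,184.2), (310,184.4), (306.3,212) and (254.7,212), which is enough for a pose fit.

Run:
```python
from h import *
from scipy.optimize import least_squares
c=calibration('wrist'); K=np.array([[c['fx'],0,c['cx']],[0,c['fy'],c['cy']],[0,0,1]]); H=np.array(c['hand_eye']); Hi=np.linalg.inv(H)
obs=np.array([(250.5,184.2),(310,184.4),(306.3,212),(254.7,212)])
def model(p,t=.006):
    x,y,z,phi,yaw=p
    up=np.array([-np.cos(phi),0,-np.sin(phi)]); n=np.array([np.sin(phi),0,-np.cos(phi)]); Y=np.array([0,1,0])
    Rx=R.from_rotvec([yaw,0,0]).as_matrix(); S=np.array([x,y,z])
    P=[S+Rx@((.01-t)*n+a*.026*up+b*.023*Y) for a,b in[(1,-1),(1,1),(-1,1),(-1,-1)]]
    q=np.array([(Hi@np.r_[k,1])[:3] for k in P])@K.T; return q[:,:2]/q[:,2:]
for prior in (0,1):
    r=least_squares(lambda p:np.r_[(model(p)-obs).ravel(),prior*(p[0]-.110)/.002,prior*(p[2]+.002)/.002],[.11,0,0,.8,0])
    print(prior,r.x,np.degrees(r.x[3]),'cost',r.cost, r.fun.round(1))
for t in (.002,.01):
    r=least_squares(lambda p:np.r_[(model(p,t)-obs).ravel(),(p[0]-.110)/.002,(p[2]+.002)/.002],[.11,0,0,.8,0]); print(t,r.x,np.degrees(r.x[3]))
# rod line in tool frame: collar px and handle end
Mt=T(); M=c2w('wrist')
for u,v,z in [(282.5,335,.215+.0245),(281,240,.133+.0245)]:
    p=atz('wrist',u,v,z); print(Mt[:3,:3].T@(p-Mt[:3,3]))
```

```text
0 [ 0.1173  0.0003  0.0012  0.7348 -0.0022] 42.100315004703134 cost 0.40660878649977683 [-0.2  0.1  0.4 -0.2 -0.6 -0.   0.4  0.1  0.   0. ]
1 [ 0.1109  0.0003 -0.0006  0.7233 -0.0022] 41.439785747641245 cost 1.8043292956165589 [-1.1  0.1  1.3 -0.2 -0.1 -0.  -0.2  0.   0.5  0.7]
0.002 [ 0.1098  0.0003  0.0027  0.7262 -0.0022] 41.60911207484394
0.01 [ 0.1121  0.0003 -0.0038  0.7212 -0.0022] 41.32106020004929
[-0.0504  0.0009 -0.0023]
[ 0.0316  0.0006 -0.0024]
```

Request:
arm_command --plan '[[[-0.02,0,0,0,0,0,0],[-0.03,0,0,0,0,0,0],[-0.03,0,0,0,0,0,0],[-0.03,0,0,-5,0,0,0],[-0.02,0,0,-5,0,0,0],[0,0,0,-5,0,0,0],[0,0,0,-5,0,0,0],[0,0,0,0,0,0,0]]]'

```text
t: 13.75
tool_pos: [0.6274, -0.0219, 0.3235]
tool_rot: [0.823, 1.399, -0.83]
contact_force: [0.1, -0.5, -1.9]
opening: 0.0112
```

```bash
cat >> h.py <<'E'
def final(mark=(.4688,.1786),zl=.185,view=118.4,phi=41.7,g=(.118,0,-.009)):
    Rt=down(view-90)@R.from_rotvec([0,np.radians(phi-45),0]).as_matrix()
    p=np.r_[mark,zl]-Rt@np.array(g); print('target',p); goto(p,Rt)
E
python3 -c "
from h import *
final()"
```

```text
target [0.4698 0.1767 0.3033]
at [ 0.6274 -0.0219  0.3235] shift [ 0.0178 -0.0412 -0.2503] norm 0.2542445615784406
turn [ 0.6784 -2.7563 -0.0494]
```

Request:
arm_command --plan '[[[0,-0.005,-0.031,0,0,0,0],[0,-0.005,-0.031,0,0,0,0],[0,-0.005,-0.031,0,0,0,0],[0,-0.005,-0.031,0,0,0,0],[0,-0.005,-0.031,0,0,0,0],[0,-0.005,-0.031,0,0,0,0],[0,-0.005,-0.03,0,0,0,0],[0.01,-0.003,-0.015,0,-2.7,0,0],[0,0,0,0,0,0,0],[0,0,0,0,0,0,0]]]'

```text
t: 14.58
tool_pos: [0.4799, 0.1648, 0.3063]
tool_rot: [0.822, 1.347, -0.875]
contact_force: [1.0, -0.9, -0.8]
opening: 0.0112
```

```bash
python3 -c "
from h import *
final()
N=['mirror','mirror_glass','lens','red_mark']
look('wrist',N,save='w7.png');look('top',N,save='t7.png');look('side',N,save='s7.png')"
```

```text
target [0.4698 0.1767 0.3033]
at [0.4799 0.1648 0.3063] shift [ 0.0021 -0.0036 -0.0153] norm 0.01582174187391642
turn [-1.323   0.0512  0.2342]
wrist mirror 0.92 [0.4832 0.1575 0.1993]
wrist mirror 0.44 [ 0.3467  0.21   -0.0012]
wrist mirror_glass 0.98 [0.4832 0.1615 0.1864]
wrist red_mark 0.56 [0.4701 0.1774 0.0631]
top mirror 0.39 [0.4877 0.1551 0.1967]
top mirror_glass 0.63 [0.481  0.1581 0.1911]
top lens 0.91 [0.3848 0.3329 0.1857]
top red_mark 0.79 [0.4731 0.1778 0.064 ]
top red_mark 0.71 [ 0.6635 -0.0907 -0.0035]
side mirror 0.85 [0.4837 0.1524 0.1959]
side mirror_glass 0.62 [0.4755 0.1619 0.1903]
side lens 0.62 [0.3825 0.3338 0.1814]
side red_mark 0.68 [0.4673 0.1783 0.0608]
```

```bash
python3 -c "
from h import *
final(mark=(.4692,.1782),zl=.1845,view=118.5,g=(.118,0,-.0065))"
```

```text
target [0.4691 0.1785 0.3027]
at [0.4803 0.1643 0.3064] shift [ 0.0027 -0.0036 -0.0179] norm 0.01847187923685702
turn [-1.4238  0.0352  0.2473]
```

Request:
arm_command --plan '[[[0.003,-0.0035,-0.012,-1.4,0,0.2,0],[0,0,-0.006,0,0,0,0],[0,0,0,0,0,0,0],[0,0,0,0,0,0,0],[0,0,0,0,0,0,0]]]'

```text
t: 15.75
tool_pos: [0.4671, 0.1806, 0.3017]
tool_rot: [0.802, 1.355, -0.851]
contact_force: [-0.3, 0.6, -1.0]
opening: 0.0109
```

```bash
python3 -c "
from h import *
final(mark=(.4692,.1782),zl=.1845,view=118.5,g=(.118,0,-.0065))
N=['mirror','mirror_glass','lens','red_mark']
look('wrist',N,save='w8.png');look('top',N,save='t8.png');look('side',N+['cover_grip'],save='s8.png')
w=cv2.imread('pics/w8.png')[140:340,180:380]; s=cv2.imread('pics/s8.png')[120:320,220:420]
cv2.imwrite('pics/c8.png',np.hstack([cv2.resize(a,(400,400),interpolation=cv2.INTER_CUBIC) for a in (w,s)]))"
```

```text
target [0.4691 0.1785 0.3027]
at [0.4671 0.1806 0.3017] shift [-0.0008  0.0007  0.0029] norm 0.0030518071928320257
turn [0.1982 0.0081 0.0343]
wrist mirror 0.61 [0.4744 0.1704 0.1965]
wrist red_mark 0.96 [0.468  0.1767 0.0633]
top mirror_glass 0.25 [ 0.6649 -0.0937 -0.0018]
top lens 0.81 [0.3857 0.3352 0.1876]
top red_mark 0.61 [0.4686 0.1786 0.0623]
side mirror 0.82 [0.4712 0.171  0.1849]
side mirror_glass 0.44 [0.4649 0.1766 0.1835]
side lens 0.94 [0.3836 0.332  0.1804]
side red_mark 0.8 [0.4676 0.1799 0.0604]
side red_mark 0.71 [ 0.571  -0.0882  0.0003]
```

View pics/c8.png

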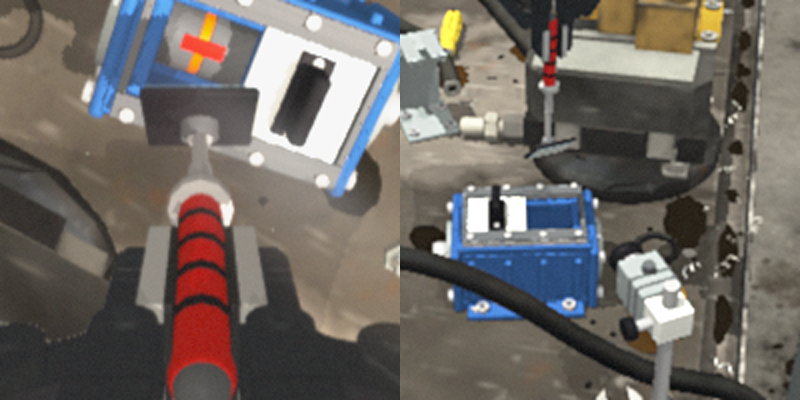

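The wrist crop shows the head unchanged in the grip. The side crop shows the glass edge-on above the open window, touching nothing. All position estimates agree to within about 4 mm, so I'm handing the job in.

```bash
python3 -c "
from h import *
o=ctrl.get_obs(); print(o['t'],np.abs(o['dq']).max(),o['contact_force'],o['opening']); print(finish_job())"
```

```text
16.55 0.0010969330241513355 [-0.2378 -0.7792 -1.0222] 0.010988256987710544
the job is handed in; nothing more can be done
None
```

The job is handed in at t = 16.6 s, with the gripper holding the mirror still over the red mark. `finish_job` gives no verdict, so success rests on the checks below.

- **Cover:** I gripped it and slid it along the housing's +x until it hit the end stop, which pushed back with about 23 N. The wrist picture then measured about 58 mm from the mark to the centre of the cover plate. The network's grip-to-mark distance came out at about 55 mm, and the tool itself moved only 50 mm, probably because closing the jaws had already shifted the cover.
- **Mirror:** I gripped it by the handle at 80 N, lifted it out and drew it from the notch. The glass measured about 41.7° below level with the rod upright, so I tilted the rod about 3.3° to bring it to 45°. I estimate that angle is good to about 2°.
- **Last checks:**
  - **Position over the mark:** The glass centre came out at (0.467, 0.180) from the arm's pose and (0.465, 0.177) from the side network. The mark is at about (0.469, 0.178).
  - **Height:** The glass is at about 0.184 m and the line of sight at about 0.184 m. Single lens readings scattered from 0.180 to 0.190 m.
  - **Disagreement:** The wrist network reported no glass in the last picture, and the top camera's only glass hit was a false one back at the rack.
  - **Contact and stillness:** The arm was still, the outside force matched the mirror's weight, and the pictures showed the mirror touching only the gripper.

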